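# Switch on the dry block heater with its push-to-turn safety knob

## Task

Switch on the dry block heater (the instrument with the aluminium block of test tubes): push its knob down, turn it clockwise past the safety stop as far as it goes, then let it go so that it springs back up. Leave the knob of the plate shaker beside it at off.

Things in the scene. Friction and masses are not known exactly. Their poses are not given: they have to be found in the camera images.
- heat_grip (a point): Grip point in the heater's black knob: a disc 60 mm wide, 8 thick, its top 78 mm above the bench, with an upright bar grip on it 52 long, 16 wide, 32 high (top at 110 mm), white line near its pointing end. The point is on the knob's vertical axis, 22 mm above the disc's top (at 100 mm, knob up). It moves and turns with the knob: z up, x along the bar (line on the -x side), y across it.
- heat_knob (a joint): Turn of the heater's knob (rad): 0 off, grows clockwise seen from above, end stop at 1.4 (80 degrees, full on). Starts at 0 to 0.12. With the knob up a safety stop blocks it at 0.3 (do not force it); pushed down over 5.5 mm it passes; from 0.85 on it can spring up again. Let go between 0.3 and 0.85 it stays caught down. Light friction (0.05 N m): it stays where it is left.
- heat_stem (a joint): How far that knob is pushed down (m): 0 up, 0.008 fully down (hard stop). A spring lifts it: 4 N at first, 10 N fully down. The heater is a fixed white housing 240 x 170 mm, 60 high; the knob is on its flat top, 65 mm to the robot's side of the middle; behind it is an aluminium block of wells with capped tubes (edge 82 mm from the knob's axis, tube tops 112 mm above the bench).
- shaker_knob (a joint): Turn of the plate shaker's knob (rad): 0 off, as at the start; grows clockwise. The shaker is a like white housing with the very same knob in the same place, but behind it carries a flat platform with a white microplate (top 90 mm above the bench). Either instrument may stand on the left or on the right.

How it is judged:
On the way:
1. the heater's knob is pushed down while still on the off side of its safety stop (value of joint heat_stem above 0.0045 m and value of joint heat_knob below 0.4 rad), for 0.02 s.
At the end, for the whole second after the job is handed in: The heater's knob is turned to within 0.25 rad (14 degrees) of its full-on end stop (joint above 1.15) and has sprung back up (pushed in less than 2 mm); the shaker's knob is still at off (below 0.2 rad) (value of joint heat_knob above 1.15 rad and value of joint heat_stem below 0.002 m and value of joint shaker_knob below 0.2 rad); the robot touches nothing.
It fails at once if the shaker's knob is turned by more than 0.2 rad (11 degrees) (value of joint shaker_knob above 0.2 rad).
It also fails if it takes over 32 s, if anything falls off the work surface, if the arm or the gripper's body presses on something with over 40 N, if the wrist force passes 120 N, or if a joint passes its speed limit or range.

## Robot

A 6-joint arm with a two-finger parallel gripper is mounted at the origin on the work surface. World frame = base frame: x ahead of the robot, y to its left, z up, the work surface at z = 0. Lengths are in m, angles in rad, forces in N, time in s.
With the tool pointing down it reaches from about 0.3 to 0.875 m from the base axis. Payload 6.4 kg.
Tool frame: the origin (TCP) lies at the very end of the fingers, on their centre line; the grasp point (between the pads) lies 19 mm behind it; z points along the fingers, y is the line along which they close (so a half turn about z gives the same grasp; the last joint's range is limited). The gripper opens to 85 mm and grips with 20 to 120 N. Pads are 22 mm wide; open, the fingers measure 114 mm over their backs; the gripper's body (76 mm by 85 mm) begins 54 mm behind the grasp point. The pads swing forward as they close: fully open they stand 13 mm farther back than shut.
Start: joints at [1.006, 0.181, 1.607, -0, 1.354, -0.206], TCP at [0.202, 0.538, 0.231] pointing down, gripper open.
Joint ranges: [-2.99, 2.99], [-0.89, 2.07], [0.3, 2.58], [-1.14, 4.28], [0, 2.63], [-3.12, 3.12]. Speed limits (rad/s): [2.57, 2.57, 3.01, 3.14, 3.14, 3.14].

## Interface

Orientations are given as a unit quaternion [w, x, y, z].
In Python, from bench import ctrl gives the robot as it stands.
- The arm moves only by the tool jog_arm, never from a script. Its argument "series" is a list that holds one entry, the list of rows, each a list of 7 numbers: the shift along the tool's x, y, z in mm, then the turn, a rotation vector about the tool's x, y, z in rad, then the finger opening in mm, from 0 to 85.4. In form: [[[tx, ty, tz, rx, ry, rz, gripper], ...]]. A call has exactly 10 rows; each row shifts and turns the commanded pose from where the row before left it, along the tool's axes as they then stand; what a row does not reach is not made up. A row lasts 1/10 s, in which the tool goes at most 50 mm and 8.59 degrees, less where a joint would pass 70% of its speed; a pose out of reach is approached as far as the arm can. A call with a gripper value outside its range is refused whole. The fingers move at their own pace and stop on an object; the grip force is fixed at half the most. Time passes only in rows, so rows that do not move let the fingers close, or fill a call up. It gives the time, the measured TCP pose, the force, the opening and the grip force at its end, in the units of the state.
- ctrl.get_obs(): the state, without advancing time (a new reading comes with each control period).
- ctrl.camera(name): name is "side" or "top"; returns a dict with "frame" (480x640x3 uint8, blue, green, red), "z_map" (480x640 float32, m along the optical axis (not along the pixel's ray), 0 where there is no reading), "fx", "fy", "cx", "cy" (pixels), "xyz" and "rotation" of the camera in the world. Camera axes: x right, y down, z forward; pixel columns grow to the right and rows downward; lengths in m; the calibration is good to about 2 mm. A picture is of the moment at which its call begins.
- ctrl.hand_in(): hands the job in; it is judged then, once.
The state is a dict: "time_s": time; "q": joint angles; "dq": joint speeds; "joint_efforts": joint torques, N m; "eef_pos": TCP position; "eef_rot": TCP orientation; "wrist_force": force on the tool from outside, world axes, zero at the start; "torque": the same for the moment, N m; "opening": opening from 0.0 (shut) to 1.0 (fully open); "grasp_force": force on a finger pad.
Only numpy, scipy, OpenCV 4.12 (cv2) and the standard library are available. Lean on these libraries where they do the work, as an engineer would, in place of code of your own. Each camera call takes 0.05 s, during which the arm holds its last target. There are 200 camera calls.

## Working session

There is one attempt and no reset: what is moved stays moved. The work goes in short steps, Python scripts to look and compute and a tool call to move; the robot and the scene stay as the last step left them, time stands still between calls to the robot, and variables do not carry over. Pictures are saved under pics/ and viewed, at most 10 in all, crops included, and the job is handed in when it is done.

Besides the shell and the picture viewer there is one more tool, called after "Request:" in YAML: its name, and indented under it one key for each argument. jog_arm: Moves the arm, as the interface text tells. Its arguments: {"type":"object","properties":{"series":{"type":"array"}},"required":["series"]}

```bash
mkdir -p pics; ls; cat > h.py <<'E'
import numpy as np, cv2
from bench import ctrl
def cam(n):
    c=ctrl.camera(n); c["R"]=np.array(c["rotation"],float); c["t"]=np.array(c["xyz"],float)
    if c["R"].size==4:
        from scipy.spatial.transform import Rotation as Ro
        q=c["R"]; c["R"]=Ro.from_quat([q[1],q[2],q[3],q[0]]).as_matrix()
    return c
def pts(c):
    v,u=np.mgrid[:480,:640]; z=c["z_map"]
    p=np.stack([(u-c["cx"])/c["fx"]*z,(v-c["cy"])/c["fy"]*z,z],-1)
    return p@c["R"].T+c["t"]
def ray(c,u,v,h):
    d=c["R"]@np.array([(u-c["cx"])/c["fx"],(v-c["cy"])/c["fy"],1.]); return c["t"]+d*(h-c["t"][2])/d[2]
E
python3 - <<'E'
from h import *
for n in("top","side"):
    c=cam(n); cv2.imwrite(f"pics/{n}0.png",c["frame"]); print(n,c["xyz"],c["rotation"],c["fx"])
print(ctrl.get_obs())
E
```

```text
pics
top [ 0.38322882 -0.02145172  0.83301785] [-0.08386961  0.77653285 -0.62051725  0.07014963] 503.5374704287205
side [ 0.30934027 -0.57519228  0.52636855] [-0.46074656  0.85869363 -0.1985629   0.1045497 ] 442.06737562885326
{'time_s': 0.1, 'q': array([ 1.00570580e+00,  1.81458366e-01,  1.60789663e+00,  1.09975373e-05,
        1.35379256e+00, -2.06266885e-01]), 'dq': array([ 0.00125952, -0.00195511, -0.0022104 , -0.00032214,  0.00019862,
       -0.00140538]), 'joint_efforts': array([-7.11073585e-05, -4.45874619e+01, -3.52241921e+01, -2.38633547e-04,
        4.09507789e-03, -1.10742980e-05]), 'eef_pos': array([0.20162066, 0.53797259, 0.23048445]), 'eef_rot': array([-2.97440917e-04,  1.78451979e-01,  9.83948315e-01, -7.18318927e-04]), 'wrist_force': array([ 0.512972  ,  0.28582048, -0.39384139]), 'torque': array([0.07174616, 0.00723519, 0.05842278]), 'grasp_force': 0.0, 'opening': 0.9946656220962021}
```

View pics/top0.png

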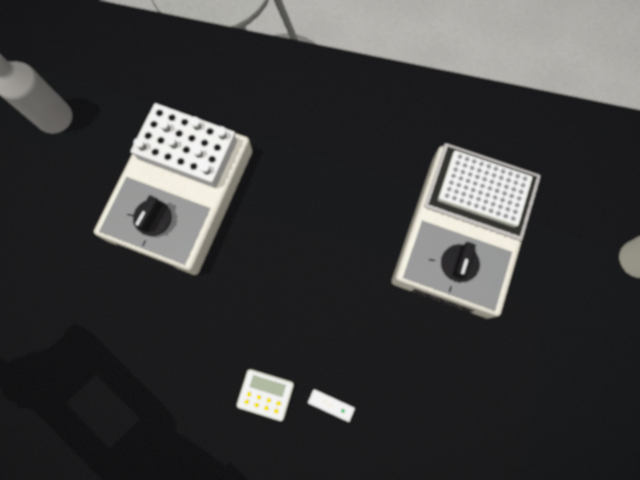

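View pics/side0.png

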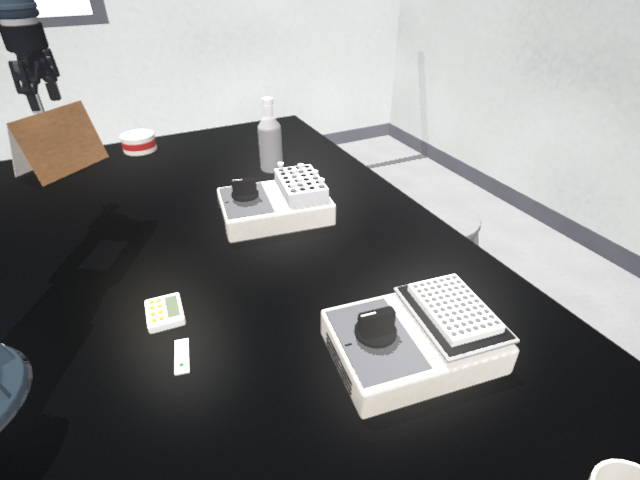

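The heater (block with tubes) is on the left in the top view, with its knob at about (152,216). The shaker's knob is at (462,262). In the side view the heater's knob is at about (245,188), and the shaker's is the nearer one at (377,328). Next I measure the heater's knob from both views.

```bash
python3 - <<'E'
from h import *
C={}
for n,(u0,v0,r) in dict(top=(152,216,32),side=(245,188,26)).items():
    c=cam(n); C[n]=c; P=pts(c); g=c["frame"].max(2)
    box=np.zeros((480,640),bool); box[v0-r:v0+r,u0-r:u0+r]=1; box&=c["z_map"]>0
    Z=P[...,2]
    print(n,"hist",np.histogram(Z[box],np.arange(.05,.125,.005)))
    for lo,hi in((.070,.085),(.103,.117)):
        m=box&(Z>lo)&(Z<hi)
        q=P[m]
        if len(q)<5: continue
        rr=cv2.minAreaRect((q[:,:2]*1000).astype(np.float32)); print(lo,len(q),q.mean(0),np.median(q[:,2]),"rect",rr)
        d=q[:,:2]-q[:,:2].mean(0); w,V=np.linalg.eigh(d.T@d); print(" axis deg",np.degrees(np.arctan2(V[1,1],V[0,1])))
    m=box&(Z>.09)&(g>130); print("white line",m.sum(),P[m].mean(0) if m.any() else "")
    # housing panel edge direction
    a=P[...,:2]; H=(c["z_map"]>0)&(Z>.05)&(Z<.066)&(P[...,1]>0)&(a[...,0]<.8)
    h=P[H]; print("house",cv2.minAreaRect((h[:,:2]*1000).astype(np.float32)),np.median(h[:,2]))
    s=6 if n=="side" else 5
    cv2.imwrite(f"pics/{n}crop.png",cv2.resize(c["frame"][v0-50:v0+50,u0-50:u0+50],None,fx=s,fy=s,interpolation=cv2.INTER_CUBIC))
t,s=(cv2.resize(cv2.imread(f"pics/{n}crop.png"),(400,400)) for n in("top","side")); cv2.imwrite("pics/crops.png",np.hstack([t,s]))
E
```

```text
top hist (array([   9, 1026, 1846,    3,   33,  510,   67,   50,   50,   41,   53,
        216,  152,    0]), array([0.05 , 0.055, 0.06 , 0.065, 0.07 , 0.075, 0.08 , 0.085, 0.09 ,
       0.095, 0.1  , 0.105, 0.11 , 0.115, 0.12 ]))
0.07 610 [0.53782072 0.26868164 0.07797157] 0.07798460868659668 rect ((539.586181640625, 277.2039794921875), (56.41363525390625, 59.9358024597168), 14.250428199768066)
 axis deg 103.78895341384346
0.103 391 [0.54041333 0.27628926 0.10917911] 0.10951793207381444 rect ((541.3140258789062, 277.0288391113281), (16.542768478393555, 51.74924087524414), 78.98535919189453)
 axis deg 167.50661981294982
white line 63 [0.52813827 0.28126838 0.11019333]
house ((619.501708984375, 365.90069580078125), (368.9540710449219, 239.43844604492188), 81.78133392333984) 0.06013576313402674
side hist (array([   5,   83, 1015,    0,   36,  154,   49,   53,   52,   52,   49,
         62,   62,    0]), array([0.05 , 0.055, 0.06 , 0.065, 0.07 , 0.075, 0.08 , 0.085, 0.09 ,
       0.095, 0.1  , 0.105, 0.11 , 0.115, 0.12 ]))
0.07 239 [0.53861201 0.26081886 0.07838926] 0.07871022960704571 rect ((540.0294799804688, 263.4347229003906), (37.35767364501953, 57.6906623840332), 78.77960205078125)
 axis deg 166.9907187731343
0.103 142 [0.54147712 0.27201225 0.10871852] 0.10951914681994374 rect ((542.0260620117188, 274.13604736328125), (17.80344009399414, 50.2619514465332), 80.3861083984375)
 axis deg 168.36288577721598
white line 27 [0.53700961 0.27548583 0.10792812]
house ((304.38861083984375, 1268.3277587890625), (2173.521484375, 909.485107421875), 87.78733825683594) 0.0604699542370318
```

View pics/crops.png

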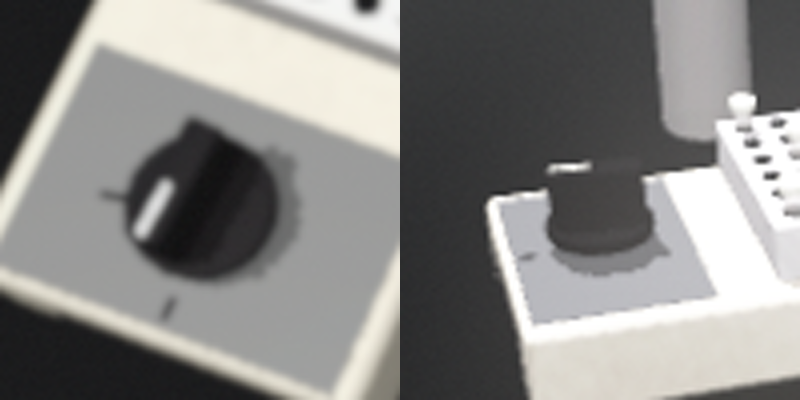

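The crops agree with the text: disc top at 78 mm, bar top at 109.5 mm, bar 52 x 17 mm. The white line points towards the robot (world 168.5°), and the ticks sit about 80° apart. Next I check that the path is clear and work out the shift in tool axes.

```bash
cat >> h.py <<'E'
from scipy.spatial.transform import Rotation as Ro
def rel(target,yaw):
    o=ctrl.get_obs(); q=o["eef_rot"]; R=Ro.from_quat([q[1],q[2],q[3],q[0]]); X=R.as_matrix()
    a=np.radians(yaw); T=np.array([[np.cos(a),np.sin(a),0],[np.sin(a),-np.cos(a),0],[0,0,-1.]])
    print("t",round(o["time_s"],2),"pos",o["eef_pos"].round(4),"F",o["wrist_force"].round(1),"M",o["torque"].round(2),"open",round(o["opening"]*85.4,1),"grip",round(o["grasp_force"],1))
    print("shift mm (tool)",(X.T@(np.array(target)-o["eef_pos"])*1000).round(1),"rot",Ro.from_matrix(X.T@T).as_rotvec().round(3))
E
python3 - <<'E'
from h import *
rel([.5415,.2755,.23],168.5)
rel([.5415,.2755,.083],168.5)
for n in("top","side"):
    c=cam(n);P=pts(c)[c["z_map"]>0]
    a=np.array([.2,.54]);d=np.array([.34,-.2625]);L=np.hypot(*d);d/=L
    q=P[:,:2]-a; s=q@d; w=q@np.array([-d[1],d[0]])
    m=(P[:,2]>.12)&(s>-.05)&(s<L+.15)&(abs(w)<.3)&(P[:,2]<.6)
    print(n,m.sum())
    for k in np.arange(-.3,.3,.05):
        mm=m&(w>=k)&(w<k+.05)
        if mm.sum()>3: print(" w",k.round(2),"s",s[mm].min().round(2),s[mm].max().round(2),"z",P[mm,2].max().round(3),mm.sum())
E
```

```text
t 0.2 pos [0.2017 0.5381 0.2308] F [ 0.4 -0.1  0.3] M [-0.01  0.01 -0.05] open 85.5 grip 0.0
shift mm (tool) [-410.3 -126.6    0.8] rot [-0.001 -0.    -0.158]
t 0.2 pos [0.2017 0.5381 0.2308] F [ 0.4 -0.1  0.3] M [-0.01  0.01 -0.05] open 85.5 grip 0.0
shift mm (tool) [-410.4 -126.5  147.8] rot [-0.001 -0.    -0.158]
top 1172
 w 0.25 s 0.37 0.43 z 0.183 1172
side 4614
 w -0.1 s 0.01 0.04 z 0.349 659
 w -0.05 s -0.02 0.05 z 0.448 2506
 w -0.0 s -0.02 0.05 z 0.445 781
 w 0.05 s -0.01 0.0 z 0.349 189
 w 0.25 s 0.37 0.43 z 0.203 479
```

Request:
jog_arm:
  series:
    - [[-41,-12.7,0,0,0,0,85],[-41,-12.7,0,0,0,0,85],[-41,-12.7,0,0,0,0,85],[-41,-12.7,0,0,0,0,85],[-41,-12.7,0,0,0,0,85],[-41,-12.7,0,0,0,0,85],[-41,-12.7,0,0,0,0,85],[-41,-12.7,0,0,0,0,85],[-41,-12.7,0,0,0,-0.08,85],[-41,-12.7,0,0,0,-0.08,85]]

```text
time_s: 1.3
eef_pos: [0.5443, 0.2769, 0.2313]
eef_rot: [-0.0, 0.098, 0.995, 0.0]
wrist_force: [1.0, 1.9, 0.5]
opening: 0.996
grasp_force: 0.0
```

```bash
python3 -c "
from h import *
rel([.5415,.2755,.083],168.5)"
```

```text
t 1.3 pos [0.5443 0.2769 0.2313] F [1.  1.9 0.5] M [ 0.02 -0.02  0.03] open 85.0 grip 0.0
shift mm (tool) [  2.5  -1.9 148.3] rot [-0.    -0.     0.005]
```

Request:
jog_arm:
  series:
    - [[2.5,-1.9,25,0,0,0.005,85],[0,0,30,0,0,0,85],[0,0,30,0,0,0,85],[0,0,25,0,0,0,85],[0,0,18,0,0,0,85],[0,0,12,0,0,0,60],[0,0,8,0,0,0,40],[0,0,0,0,0,0,40],[0,0,0,0,0,0,40],[0,0,0,0,0,0,40]]

```text
time_s: 2.3
eef_pos: [0.5412, 0.2773, 0.0845]
eef_rot: [0.001, 0.102, 0.995, 0.0]
wrist_force: [-0.2, -0.0, -0.2]
opening: 0.468
grasp_force: 0.0
```

```bash
python3 - <<'E'
from h import *
rel([.5415,.2755,.083],168.5)
c=cam("top"); t=c["frame"][150:290,80:240]; s=cam("side")["frame"][110:250,165:325]
cv2.imwrite("pics/pre.png",np.hstack([cv2.resize(x,(400,350),interpolation=cv2.INTER_CUBIC) for x in(t,s)]))
E
```

```text
t 2.3 pos [0.5412 0.2773 0.0845] F [-0.2 -0.  -0.2] M [-0.07  0.05  0.04] open 40.0 grip 0.0
shift mm (tool) [-0.7 -1.7  1.5] rot [ 0.001  0.002 -0.003]
```

View pics/pre.png

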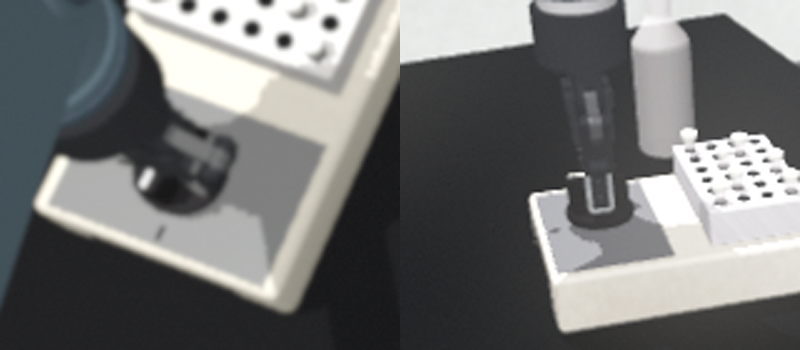

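The gripper straddles the bar at the heater's knob, with the fingers over the disc on both sides and clear of the tubes. Next I shift 1.5 mm and close.

Request:
jog_arm:
  series:
    - [[0,-1.5,0,0,0,0,40],[0,0,0,0,0,0,30],[0,0,0,0,0,0,20],[0,0,0,0,0,0,10],[0,0,0,0,0,0,5],[0,0,0,0,0,0,5],[0,0,0,0,0,0,5],[0,0,0,0,0,0,5],[0,0,0,0,0,0,5],[0,0,0,0,0,0,5]]

```text
time_s: 3.4
eef_pos: [0.5405, 0.2774, 0.084]
eef_rot: [0.001, 0.102, 0.995, 0.002]
wrist_force: [-0.0, 7.2, 0.8]
opening: 0.173
grasp_force: 60.4
```

```bash
python3 -c "
from h import *
rel([.5415,.2755,.083],168.5)"
```

```text
t 3.4 pos [0.5405 0.2774 0.084 ] F [-0.   7.2  0.8] M [ 1.13 -0.03 -0.03] open 14.7 grip 60.4
shift mm (tool) [-1.3 -1.7  1. ] rot [ 0.003  0.001 -0.003]
```

Gripped at 15 mm and 60 N. The sideways force says the knob is about 1.5 mm further along +y, so I shift back and push down.

Request:
jog_arm:
  series:
    - [[0,1.5,0,0,0,0,5],[0,0,2,0,0,0,5],[0,0,2,0,0,0,5],[0,0,2,0,0,0,5],[0,0,1.5,0,0,0,5],[0,0,1,0,0,0,5],[0,0,0,0,0,0,5],[0,0,0,0,0,0,5],[0,0,0,0,0,0,5],[0,0,0,0,0,0,5]]

```text
time_s: 4.4
eef_pos: [0.5406, 0.2776, 0.0759]
eef_rot: [0.0, 0.102, 0.995, 0.001]
wrist_force: [-3.3, 1.4, 9.8]
opening: 0.175
grasp_force: 61.8
```

```bash
python3 -c "
from h import *
rel([.5415,.2755,.076],168.5)"
```

```text
t 4.4 pos [0.5406 0.2776 0.0759] F [-3.3  1.4  9.8] M [ 0.37  0.71 -0.  ] open 14.9 grip 61.8
shift mm (tool) [-1.3 -1.8 -0.1] rot [ 0.001  0.001 -0.003]
```

The spring force is 9.8 N, so the knob is nearly fully down. Now I turn it clockwise, which is + about tool z.

Request:
jog_arm:
  series:
    - [[0,0,0,0,0,0.12,5],[0,0,0,0,0,0.12,5],[0,0,0,0,0,0.12,5],[0,0,0,0,0,0.12,5],[0,0,0,0,0,0.12,5],[0,0,0,0,0,0.12,5],[0,0,0,0,0,0.12,5],[0,0,0,0,0,0.12,5],[0,0,0,0,0,0.12,5],[0,0,0,0,0,0.12,5]]

```text
time_s: 5.4
eef_pos: [0.5412, 0.2786, 0.0763]
eef_rot: [-0.0, 0.648, 0.762, 0.002]
wrist_force: [-2.0, 6.2, 9.5]
opening: 0.176
grasp_force: 61.6
```

```bash
python3 -c "
from h import *
rel([.5415,.2755,.076],168.5)"
```

```text
t 5.4 pos [0.5412 0.2786 0.0763] F [-2.   6.2  9.5] M [1.15 0.55 0.07] open 15.1 grip 61.6
shift mm (tool) [-3.1 -0.2  0.3] rot [ 4.000e-03 -1.000e-03 -1.208e+00]
```

Request:
jog_arm:
  series:
    - [[0,0,0,0,0,0.03,5],[0,0,0,0,0,0.03,5],[0,0,0,0,0,0.03,5],[0,0,0,0,0,0.03,5],[0,0,0,0,0,0,5],[0,0,0,0,0,0,5],[0,0,0,0,0,0,5],[0,0,0,0,0,0,5],[0,0,0,0,0,0,5],[0,0,0,0,0,0,5]]

```text
time_s: 6.4
eef_pos: [0.5413, 0.2786, 0.0763]
eef_rot: [-0.0, 0.69, 0.723, 0.002]
wrist_force: [-1.4, 7.1, 9.2]
opening: 0.179
grasp_force: 61.7
```

```bash
python3 -c "
from h import *
rel([.5415,.2755,.076],168.5)"
```

```text
t 6.4 pos [0.5413 0.2786 0.0763] F [-1.4  7.1  9.2] M [ 1.06  0.53 -0.06] open 15.3 grip 61.7
shift mm (tool) [-3.1  0.1  0.3] rot [ 4.000e-03 -1.000e-03 -1.323e+00]
```

Turned about 1.32 rad, with room to spare over 1.15. I let the knob rise 8 mm and then open.

Request:
jog_arm:
  series:
    - [[0,0,0,0,0,0.03,5],[0,0,-2,0,0,0,5],[0,0,-2,0,0,0,5],[0,0,-2,0,0,0,5],[0,0,-2,0,0,0,5],[0,0,0,0,0,0,5],[0,0,0,0,0,0,30],[0,0,0,0,0,0,36],[0,0,0,0,0,0,36],[0,0,0,0,0,0,36]]

```text
time_s: 7.4
eef_pos: [0.5401, 0.2765, 0.0823]
eef_rot: [-0.0, 0.701, 0.713, -0.0]
wrist_force: [0.5, 0.1, -0.3]
opening: 0.422
grasp_force: 0.0
```

Request:
jog_arm:
  series:
    - [[0,0,-5,0,0,0,36],[0,0,-10,0,0,0,36],[0,0,-20,0,0,0,36],[0,0,-30,0,0,0,36],[0,0,-30,0,0,0,36],[0,0,-20,0,0,0,36],[40,0,-10,0,0,0,36],[40,0,0,0,0,0,36],[40,0,0,0,0,0,36],[0,0,0,0,0,0,36]]

```text
time_s: 8.4
eef_pos: [0.5375, 0.4014, 0.209]
eef_rot: [-0.0, 0.7, 0.715, 0.001]
wrist_force: [-0.6, -0.0, -1.0]
opening: 0.419
grasp_force: 0.0
```

```bash
python3 - <<'E'
from h import *
rel([.5415,.2755,.2],90)
C={n:cam(n) for n in("top","side")}
for n,c in C.items():
    P=pts(c); m=(c["z_map"]>0)&(np.hypot(P[...,0]-.5415,P[...,1]-.277)<.035); Z=P[...,2]
    q=P[m&(Z>.1)&(Z<.125)]
    if len(q)>5: print(n,"bar top",np.median(q[:,2]),cv2.minAreaRect((q[:,:2]*1000).astype(np.float32)),"line",P[m&(Z>.1)&(c["frame"].max(2)>130)].mean(0))
    d=P[m&(Z>.066)&(Z<.085)]; print(n,"disc z",np.median(d[:,2]))
t=C["top"]["frame"][150:290,80:240]; s=C["side"]["frame"][110:250,165:325]
cv2.imwrite("pics/end.png",np.hstack([cv2.resize(x,(400,350),interpolation=cv2.INTER_CUBIC) for x in(t,s)]))
E
```

```text
t 8.4 pos [0.5375 0.4014 0.209 ] F [-0.6 -0.  -1. ] M [-0.07  0.07 -0.05] open 35.8 grip 0.0
shift mm (tool) [-126.     1.4    8.7] rot [ 0.001 -0.002  0.021]
top bar top 0.10954247478187362 ((541.2898559570312, 277.0500183105469), (16.764076232910156, 51.7035026550293), 1.0162194967269897) line [0.54064611 0.29148248 0.11031413]
top disc z 0.07791461217657664
side bar top 0.10957457168690476 ((541.59521484375, 275.17572021484375), (15.835665702819824, 54.562625885009766), 2.8574881553649902) line [0.54104701 0.28962976 0.11076939]
side disc z 0.07869406150184755
```

View pics/end.png

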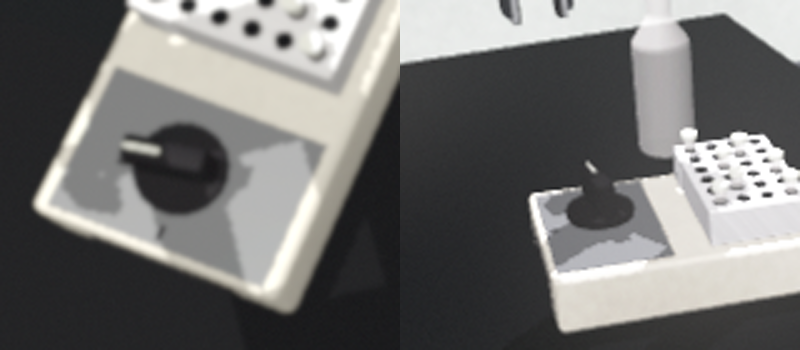

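The picture shows the heater's bar turned about 77° to the "on" tick, with its line at (140,150) in the crop. Its top is back at 109.5 mm and the disc at 78 mm, so the knob is up. The gripper is clear.

```bash
python3 -c "
from bench import ctrl
print(ctrl.hand_in())"
```

```text
the job is handed in; nothing more can be done
None
```

The dry block heater is on: its knob was pushed down, turned about 77° clockwise to within a few degrees of the end stop, and has sprung back up. The arm never went near the shaker's knob, and the job is handed in, though no verdict was returned.

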